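# Square away the notepad and lift the suspect battery with tongs

## Robot

A 7-joint arm with a two-finger parallel gripper is mounted at the origin on the work surface. World frame = base frame: x ahead of the robot, y to its left, z up, the work surface at z = 0. Lengths are in m, angles in degrees, forces in N, time in s.
With the tool pointing down it reaches from about 0.425 to 0.8 m from the base axis. Payload 8.3 kg.
Tool frame: the origin (TCP) lies at the very end of the fingers, on their centre line; the grasp point (between the pads) lies 19 mm behind it; z points along the fingers, y is the line along which they close (so a half turn about z gives the same grasp; the last joint's range is limited). The gripper opens to 85 mm and grips with 20 to 120 N. Pads are 22 mm wide; open, the fingers measure 114 mm over their backs; the gripper's body (76 mm by 85 mm) begins 54 mm behind the grasp point. The pads swing forward as they close: fully open they stand 13 mm farther back than shut.
Start: joints at [61.656, 21.967, 0.94, 78.501, -0.361, 79.538, -2.664], TCP at [0.262, -0.568, 0.231] pointing down, gripper open.
Joint ranges: [-169.22, 169.22], [-14.56, 117.87], [-87.37, 89.26], [10.42, 133.3], [-82.24, 262.24], [0.94, 117.77], [-172.7, 172.7]. Speed limits (degrees/s): [136.94, 136.94, 172.46, 172.46, 180, 180, 180].

## Interface

Orientations are given as a 3x3 rotation matrix whose columns are the frame's x, y, z axes.
In Python, from rig import move_to, move_straight, move_j, set_gripper, dwell, ik, sense, get_image, Unreachable, sign_off, boxes_of, trace gives the robot as it stands. Calls block until the motion is done:
- move_to(position, orientation): joint-space move of the TCP to a pose.
- move_straight(position, attitude=None, feed=0.15, contact_N=None): straight line of the TCP; attitude=None keeps the orientation; feed is the mean speed in m/s. With contact_N (N) it stops when the force on the tool has changed by that much, and returns True; else False.
- move_j(angles): joint-space move.
- set_gripper(opening, effort=None): finger opening in m; effort is the grip in N (None keeps the last); returns when the fingers have stopped.
- dwell(seconds).
- ik(position, orientation): joint angles nearest the present ones, or None.
- sense(): the state.
- get_image(name): name is "scene" or "top" or "wrist"; returns a dict with "frame" (400x640x3 uint8, red, green, blue), "depth" (400x640 float32, m along the optical axis (not along the pixel's ray), 0 where there is no reading), "K" (3x3 intrinsics, pixels), "dist" ([k1, k2, p1, p2, k3] as OpenCV has them; the pictures are not rectified), "rvec" (rotation vector, rad) and "tvec" (3), from world to camera coordinates, as OpenCV has them; the wrist camera has in their place "tool_from_camera" (4x4, takes a point from camera to tool coordinates, whose origin is the TCP and whose axes are the flange's). Camera axes: x right, y down, z forward; pixel columns grow to the right and rows downward; lengths in m; the calibration is good to about 2 mm. A picture is of the moment at which its call begins: read the wrist's pose just before it.
A pose or a line that the arm cannot do raises Unreachable and nothing moves.
- sign_off(): hands the job in; it is judged then, once.
Trained networks look in the newest picture that a camera, given by its name, has taken for a name from the list of things; names that differ only in an ending like _2 or _b are one class to them, and where a whole thing is asked for, a point or a joint stands for the part that bears it (a point fixed in the world has none). Each returns a list of dicts, best first, with "conf" (0 to 1); they miss things now and then, are a little off and sometimes report something else, mostly with a low value. They report only what shows in the picture. A call takes as long as a camera call.
- boxes_of(camera, thing): "point" ([row, column] in pixels, amid what is visible of it).
- trace(camera, thing): "pixels" (400x640 bool, what is visible of it) and "point" ([row, column] in pixels, amid what is visible of it).
The state is a dict: "time_s": time; "joint_pos": joint angles; "qvel": joint speeds; "joint_efforts": joint torques, N m; "tool_pos": TCP position; "tcp_rot": TCP orientation; "wrist_force": force on the tool from outside, world axes, zero at the start; "moment": the same for the moment, N m; "grip_width": finger opening in m; "grip_force": force on a finger pad.
Only numpy, scipy, OpenCV 4.12 (cv2) and the standard library are available. Lean on these libraries where they do the work, as an engineer would, in place of code of your own. Each camera call takes 0.05 s, during which the arm holds its last target. There are 200 camera calls.

## Task

An old 9-volt battery that may be leaking lies on the desk, too close to a clean notepad, so never touch it with the gripper itself. First rescue the thin notepad beside it: stack it squarely on the thick notepad of the same outline and let go. Then take the tongs, close them on the battery and lift it at least a hand's breadth (10 cm) off the desk, finishing while still holding it up in the tongs so that the desk can be wiped; leave everything else on the desk where it is.

Things in the scene. Friction and masses are not known exactly. Their poses are not given: they have to be found in the camera images.
- thin_pad: thin loose notepad: a rigid white paper block 95 mm long (x) by 60 mm wide (y), 16 mm thick, with a grey binding strip across its +x end and a card back. It lies flat beside the battery, one 60 mm end about 15 to 25 mm from the battery's long side (on the battery's -y side). Origin: centre of its underside. About 60 g.
- thick_pad: thick notepad, same 95 x 60 mm outline and look, 24 mm thick, lying flat and loose on the desk; the thin pad goes on top of it, edges flush, either way round. Origin: centre of its underside, x along its 95 mm length. About 150 g.
- battery: rectangular 9-volt battery lying flat: 48.5 mm long (x), 26.5 mm wide (y), 17.5 mm high; dark metal case, brass band and two small snap terminals at its +x end. Origin: centre of its underside. About 45 g.
- tongs: steel spring tongs lying flat, 190 mm long, about 100 g, balancing within 10 mm of the origin. Origin: on the underside, midway between the two black handle pads; x points from hub to jaws. Round hub at x = -85 mm (ends at -104), 24 mm high. Two arms run from it side by side, closing in the horizontal plane (along y) when the handle pads are squeezed together; let go, they spring open
- tongs_grip (a point): where to squeeze: midway between the handle pads, 15 mm above the underside, axes as the tongs. Pads 50 mm long, 30 mm high; gripping faces 34 mm long between two end ribs (3 mm proud), 52 mm apart at rest (58 over ribs), 40 mm with the jaws on the battery; parallel at 47 mm. Spring push per pad: 5 N at rest, 8 N at 47 mm, 12 N at 40 mm; half of any further squeeze reaches the jaws
- tongs_jaws (a point): midway between the two flat upright jaw plates: 70 mm ahead (x) of the tongs' origin, 12 mm above the underside. Plates reach from x = 53 to 87 mm, 24 mm high, 4 mm thick; 48 mm clear between them at rest (58 mm over all), 39 mm when the handle pads are squeezed to 47 mm. Plates are parallel when closed on the battery's width
- tong_left (a joint): closing angle of each tong arm (both move alike): 0 at rest and open, about 0.07 when the jaws meet the battery's 26.5 mm width, 0.15 shut
- tape_roll: bystander, to be left alone: clear ring of sticky tape lying flat, 84 mm across, 19 mm high; origin at the centre of its underside
- stapler: bystander, to be left alone: black and grey stapler, 130 x 34 mm, about 55 mm high, long axis x; origin at the centre of its underside
- eraser: bystander, to be left alone: white eraser in a card sleeve, 42 x 19 x 12 mm; origin at the centre of its underside
- sharpener: bystander, to be left alone: small metal pencil sharpener, 26 x 16 x 13 mm; origin at the centre of its underside
- mug: bystander, to be left alone: white ceramic mug, 80 mm across, 90 mm high, handle at its +y; origin at the centre of its underside
- glue_bottle: bystander, to be left alone: yellow bottle with red cap, 56 mm across, 150 mm high; origin at the centre of its underside
- calculator: bystander, to be left alone: grey pocket calculator with black keys, 140 x 80 mm, 18 mm high, long axis x; origin at the centre of its underside

How it is judged:
By the outcome, as a careful person would: the job done as asked, in the order asked, and still so for the second after the job is handed in, while the arm keeps its last pose, push and grip.
It also fails if it takes over 61 s, if anything falls off the work surface, if the arm or the gripper's body presses on something with over 40 N, if the wrist force passes 120 N, or if a joint passes its speed limit or range.

## Working session

There is one attempt and no reset: what is moved stays moved. The work goes in short steps, each a Python script; the robot and the scene stay as the last script left them, time stands still between calls to the robot, and variables do not carry over. Pictures are saved under pics/ and viewed, at most 10 in all, crops included, and the job is handed in when it is done.

```bash
ls; mkdir -p pics
cat > h.py <<'E'
import numpy as np, cv2
from rig import *
def grab(cam):
    s=sense(); im=get_image(cam); im['s']=s; return im
def cloud(im, mask):
    r,c=np.nonzero(mask&(im['depth']>0)); d=im['depth'][r,c]
    n=cv2.undistortPoints(np.stack([c,r],1).astype(float)[:,None],im['K'],np.array(im['dist'],float))[:,0]
    P=np.c_[n*d[:,None],d]
    if 'rvec' in im:
        R=cv2.Rodrigues(np.array(im['rvec'],float))[0]; return (P-np.array(im['tvec']).ravel())@R
    T=np.array(im['tool_from_camera']); P=P@T[:3,:3].T+T[:3,3]
    return P@np.array(im['s']['tcp_rot']).T+np.array(im['s']['tool_pos'])
def rect(P):
    (c,(w,h),a)=cv2.minAreaRect((P[:,:2]*1000).astype(np.float32))
    if w<h: w,h,a=h,w,a+90
    return np.array(c)/1000,w,h,(a+90)%180-90
def down(yaw): # tool y axis at yaw deg in world
    a=np.radians(yaw); y=np.array([np.cos(a),np.sin(a),0]); z=np.array([0,0,-1.]); return np.c_[np.cross(y,z),y,z]
E
python3 - <<'E'
from h import *
s=sense(); print(s['time_s'],np.round(s['tcp_rot'],3).tolist(),s['grip_width'])
for cam in ['top','scene']:
    im=grab(cam); cv2.imwrite(f'pics/{cam}0.png',im['frame'][:,:,::-1])
    print(cam)
    for t in ['thin_pad','thick_pad','battery','tongs','tongs_jaws','tongs_grip','tape_roll','stapler','eraser','sharpener','mug','glue_bottle','calculator']:
        for o in trace(cam,t)[:2]:
            P=cloud(im,o['pixels'])
            if len(P)<10: print(t,o['conf'],o['point'],'few'); continue
            zt=np.percentile(P[:,2],90); Q=P[P[:,2]>zt-.006]
            c,w,h,a=rect(Q); print(t,round(o['conf'],2),np.round(o['point']),'n',len(P),'ztop',round(zt,4),'c',c.round(4),'wh',round(w),round(h),'a',round(a,1))
E
```

```text
pics
0.0 [[0.908, 0.419, -0.001], [0.419, -0.908, 0.002], [0.0, -0.002, -1.0]] 0.0853461206188674
top
thin_pad 0.95 [172. 333.] n 528 ztop 0.0208 c [ 0.6092 -0.0454] wh 95 58 a -11.5
thick_pad 0.61 [230. 231.] n 590 ztop 0.0284 c [0.4351 0.2779] wh 94 60 a -25.8
battery 0.67 [140. 420.] n 488 ztop 0.0537 c [ 0.7062 -0.3289] wh 114 28 a 8.1
battery 0.46 [171. 309.] n 136 ztop 0.0222 c [0.6165 0.0333] wh 45 27 a -11.6
tongs 0.96 [212. 428.] n 366 ztop 0.032 c [ 0.4608 -0.3172] wh 173 57 a 4.3
tongs 0.28 [172. 310.] n 128 ztop 0.0223 c [0.6165 0.0333] wh 45 27 a -11.6
tongs_jaws 0.57 [213. 429.] n 319 ztop 0.0323 c [ 0.4609 -0.3162] wh 174 54 a 3.2
tongs_grip 0.89 [212. 426.] n 268 ztop 0.0328 c [ 0.461  -0.3168] wh 174 56 a 3.0
tongs_grip 0.47 [168. 178.] n 821 ztop 0.0878 c [0.6361 0.4392] wh 80 79 a 28.0
tape_roll 0.8 [155. 250.] n 343 ztop 0.0241 c [0.7015 0.2358] wh 82 80 a -10.7
stapler 0.57 [139. 418.] n 492 ztop 0.0537 c [ 0.7062 -0.3292] wh 114 29 a 7.5
eraser 0.56 [225. 275.] n 82 ztop 0.0171 c [0.438  0.1484] wh 40 19 a 36.3
sharpener 0.74 [226. 277.] n 54 ztop 0.0171 c [0.43
[... 918 characters left out ...]
97 [199. 180.] n 969 ztop 0.0505 c [ 0.7054 -0.3246] wh 119 31 a 5.8
eraser 0.62 [212. 388.] n 115 ztop 0.0147 c [0.4355 0.15  ] wh 45 19 a 33.3
sharpener 0.63 [166. 293.] n 59 ztop 0.0156 c [ 0.4368 -0.1548] wh 24 16 a 13.1
sharpener 0.26 [316. 365.] n 748 ztop 0.0208 c [0.6991 0.2368] wh 82 81 a 56.6
mug 0.6 [322. 478.] n 2121 ztop 0.0884 c [0.6336 0.4404] wh 80 76 a -3.2
mug 0.53 [156. 245.] n 315 ztop 0.0288 c [ 0.4832 -0.2906] wh 143 15 a 4.3
glue_bottle 0.83 [156. 158.] n 941 ztop 0.1366 c [ 0.6531 -0.4469] wh 25 25 a -54.9
glue_bottle 0.21 [138. 193.] n 930 ztop 0.0197 c [ 0.4893 -0.4721] wh 143 82 a 0.8
calculator 0.74 [139. 195.] n 949 ztop 0.0196 c [ 0.4893 -0.4721] wh 143 82 a 0.8
```

View pics/top0.png

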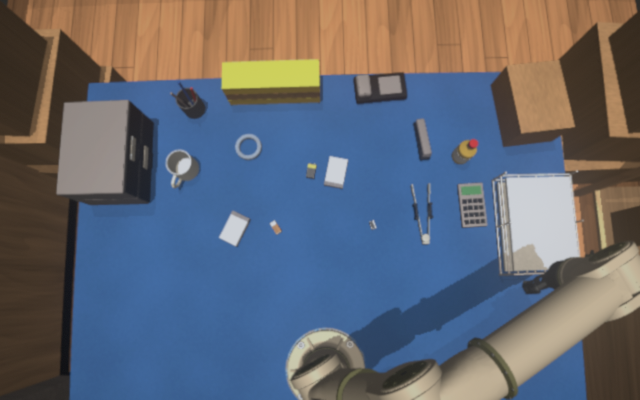

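View pics/scene0.png

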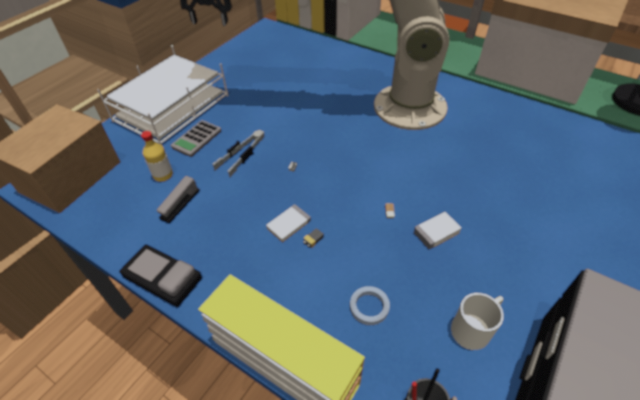

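The top view has the tongs at about (212,428) with the hub toward the robot at (239,426). The thin pad is at (172,333), the battery at (171,309) and the thick pad at (229,234). The scene view agrees with this. Next I'll refine the poses with the wrist camera.

```bash
cat >> h.py <<'E'
def look(things,name=None,hs={}):
    im=grab('wrist'); 
    if name: cv2.imwrite(f'pics/{name}.png',im['frame'][:,:,::-1])
    out={}
    for t in things:
        for o in trace('wrist',t)[:1]:
            P=cloud(im,o['pixels']); zt=np.median(P[:,2][P[:,2]>np.percentile(P[:,2],60)]); Q=P[abs(P[:,2]-zt)<.004]
            lo,hi=np.percentile(Q,[.5,99.5],axis=0); c,w,h,a=rect(Q); out[t]=(c,a,zt)
            print(t,round(o['conf'],2),np.round(o['point']),len(P),'z',round(zt,4),'c',c.round(4),'wh',round(w,1),round(h,1),'a',round(a,1))
    return im,out
E
python3 - <<'E'
from h import *
im,_=look([]); print(np.round(im['tool_from_camera'],3).tolist(),im['K'][0][0])
T=np.array(im['tool_from_camera'])
def view(xy,yaw,things,name,z=.27):
    R=down(yaw); off=R@np.array([T[0,3],T[1,3],0])
    f=R@T[:3,2]; D=(z+ (T[2,3]*-1))/-f[2]   # aim optical axis at the target
    p=np.array([xy[0],xy[1],0])-off-np.array([f[0],f[1],0])*D; p[2]=z
    move_to(p,R); dwell(.15); return look(things,name)
view((.468,-.314),-88,['tongs','tongs_jaws','tongs_grip'],'w_tongs')
view((.434,.278),-116,['thick_pad'],'w_thick')
view((.61,-.01),-102,['thin_pad','battery'],'w_thin')
print(sense()['time_s'])
a=cv2.imread('pics/w_tongs.png');b=cv2.imread('pics/w_thin.png');cv2.imwrite('pics/two.png',cv2.resize(np.vstack([a,b]),(480,600)))
E
```

```text
[[0.001, -0.952, -0.306, 0.078], [1.0, 0.001, -0.001, 0.001], [0.001, -0.306, 0.952, -0.142], [0.0, 0.0, 0.0, 1.0]] 348.9428044766773
tongs_jaws 0.95 [198. 310.] 2217 z 0.0295 c [ 0.4687 -0.3159] wh 174.5 58.4 a 0.7
tongs_grip 0.68 [199. 308.] 2010 z 0.0296 c [ 0.4688 -0.3155] wh 175.0 57.0 a 1.5
thick_pad 0.95 [195. 319.] 4113 z 0.0247 c [0.4338 0.2772] wh 95.6 60.1 a -26.4
thin_pad 0.87 [191. 348.] 3935 z 0.0167 c [ 0.6074 -0.046 ] wh 96.5 60.1 a -12.6
battery 0.86 [195. 284.] 868 z 0.0182 c [0.6146 0.0336] wh 44.7 26.5 a -12.9
7.0167
```

View pics/two.png

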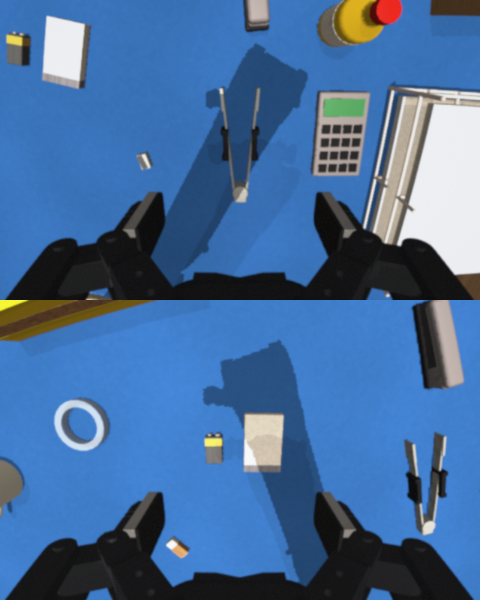

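The wrist view confirms the layout. The thin pad is parallel to the battery with a gap of about 36 mm, and the tongs jaws point along +x. Now I'll pick up the thin pad.

Run:
```python
from h import *
R=down(-102.6); p=np.array([.6074,-.046,.10])
set_gripper(.072,effort=25)
move_to(p,R); p[2]=.035; move_straight(p,feed=.15)
p[2]=-.012; hit=move_straight(p,feed=.04,contact_N=4); s=sense(); print(hit,s['tool_pos'],s['wrist_force'])
zt=s['tool_pos'][2]; p[2]=zt+.0045; move_straight(p,feed=.05)
set_gripper(.05); s=sense(); print(s['grip_width'],s['grip_force'],s['tool_pos'],s['time_s'])
p[2]=.12; move_straight(p,feed=.15)
s=sense(); print(s['grip_width'],s['grip_force'],s['wrist_force'],s['time_s'])
look(['thin_pad','battery'],'held')
```

```text
True [ 0.60700064 -0.04598159 -0.00815339] [-0.86293015 -0.0702156   6.89822983]
0.05944040620643137 27.58611649274826 [ 0.60742551 -0.04598949 -0.00363931] 10.1417
0.059343647112583386 27.258524894714355 [ 0.77691431 -0.37019947 -2.111458  ] 11.1167
thin_pad 0.74 [254. 318.] 30836 z 0.1388 c [ 0.6071 -0.0467] wh 96.3 61.2 a -12.6
battery 0.74 [200. 213.] 2553 z 0.018 c [0.614 0.033] wh 46.5 27.3 a -11.5
```

Run:
```python
from h import *
R=down(-116.4); p=np.array([.4340,.2774,.12])
move_to(p,R); dwell(.1)
p[2]=.03; move_straight(p,feed=.12); dwell(.15)
p[2]=.012; hit=move_straight(p,feed=.03,contact_N=3); s=sense(); print(hit,s['tool_pos'],s['wrist_force'])
q=np.array(s['tool_pos']); q[:2]=p[:2]; q[2]+=.0005; move_straight(q,feed=.02)
set_gripper(.075); dwell(.1)
q[2]=.18; move_straight(q,feed=.15); dwell(.1)
im,_=look(['thin_pad','thick_pad'],'placed'); print(sense()['time_s'])
cv2.imwrite('pics/placedc.png',cv2.resize(im['frame'][120:360,160:480,::-1],(640,480)))
```

```text
True [0.43430409 0.27748988 0.01991931] [-0.2967213   0.05632593  1.74755881]
thin_pad 0.68 [172. 317.] 8203 z 0.0405 c [0.4338 0.2767] wh 96.0 60.2 a -26.4
16.325
```

View pics/placedc.png

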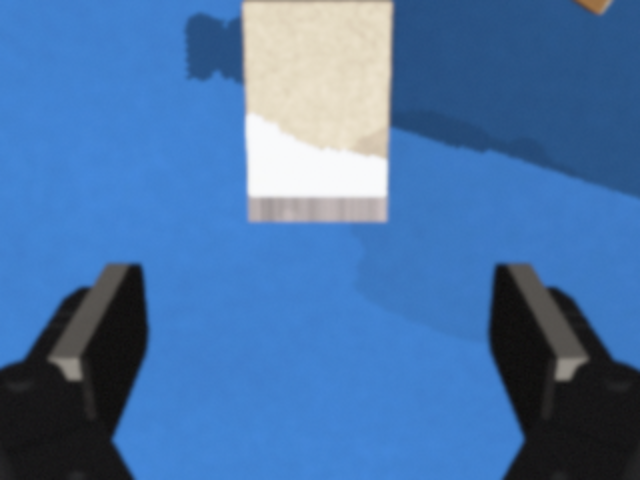

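The thin pad sits flush on the thick one: centres are within 1 mm and the yaw is the same. Next I'll localise the tongs precisely.

```bash
cat >> h.py <<'E'
def tongs_fit(im,a0,zb=0.,c0=None):
    """axis of the tongs from midpoints between outer edges along it"""
    M=np.zeros((400,640),bool)
    for t in ['tongs','tongs_jaws','tongs_grip']:
        for o in trace('wrist',t)[:1]:
            if o['conf']>.5: M|=o['pixels']
    P=cloud(im,M); P=P[(P[:,2]>zb+.012)&(P[:,2]<zb+.04)]
    if c0 is not None: P=P[np.hypot(*(P[:,:2]-c0).T)<.14]
    a=np.radians(a0); 
    for _ in range(3):
        u=np.array([np.cos(a),np.sin(a)]); v=np.array([-u[1],u[0]])
        s=P[:,:2]@u; w=P[:,:2]@v; rows=[]
        for b in np.arange(s.min(),s.max(),.006):
            k=(s>=b)&(s<b+.006)
            if k.sum()>5: lo,hi=np.percentile(w[k],[2,98]); rows.append((b+.003,(lo+hi)/2,hi-lo,P[k,2].max()))
        rows=np.array(rows); k=rows[:,2]>.03
        f=np.polyfit(rows[k,0],rows[k,1],1); a+=np.arctan(f[0])
    print('rows',(rows*1000).round(0)[:,0:4].astype(int).tolist())
    smin,smax=np.percentile(s,[.3,99.7]); print('yaw',np.degrees(a),'len',smax-smin, 'n',len(P))
    u=np.array([np.cos(a),np.sin(a)]); v=np.array([-u[1],u[0]]); w0=np.median((P[:,:2]@u)[:0]) if 0 else np.median(rows[k,1])
    for nm,so in [('from hub',smin+.104),('from jaws',smax-.087)]: print(nm,(u*so+v*w0).round(4))
    return a
E
python3 - <<'E'
from h import *
R=down(-88); move_to([.468-.155,-.314,.25],R) if ik([.468-.155,-.314,.25],R) is not None else print('no')
dwell(.15); im=grab('wrist'); cv2.imwrite('pics/t1.png',im['frame'][:,:,::-1]); print(im['s']['tool_pos'])
tongs_fit(im,2); print(sense()['time_s'])
E
```

```text
[ 0.31350874 -0.31352115  0.24989991]
rows [[365, -330, 20, 24], [371, -330, 22, 26], [377, -330, 23, 26], [383, -330, 23, 26], [389, -330, 23, 26], [395, -330, 25, 25], [401, -330, 26, 22], [407, -329, 27, 23], [413, -329, 29, 23], [419, -330, 30, 22], [425, -330, 32, 22], [431, -329, 33, 23], [437, -329, 34, 23], [443, -330, 55, 32], [449, -330, 52, 32], [455, -329, 50, 32], [461, -339, 31, 30]]
yaw -5.744114104428937 len 0.09698216204917459 n 1554
from hub [ 0.4305 -0.3745]
from jaws [ 0.337  -0.3651]
18.85
```

View pics/t1.png

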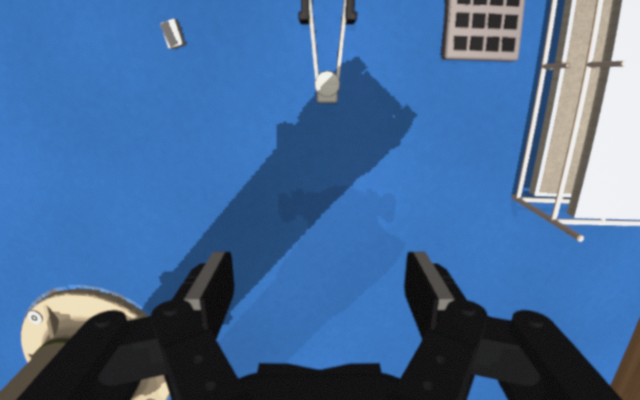

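The camera's aim point was off, so the jaws were cut off at the top of the image. I'll re-aim and refit.

Run:
```python
from h import *
move_to([.51,-.316,.22],down(-88)); dwell(.15); im=grab('wrist'); cv2.imwrite('pics/t2.png',im['frame'][:,:,::-1])
tongs_fit(im,1); print(sense()['time_s'])
```

```text
rows [[365, -331, 21, 23], [371, -331, 21, 25], [377, -331, 23, 26], [383, -332, 24, 26], [389, -331, 23, 26], [395, -331, 25, 23], [401, -331, 27, 22], [407, -331, 27, 22], [413, -331, 29, 22], [419, -331, 30, 22], [425, -331, 31, 23], [431, -331, 33, 23], [437, -328, 39, 29], [443, -331, 55, 32], [449, -331, 55, 32], [455, -331, 51, 32], [461, -331, 51, 31], [467, -331, 51, 32], [473, -331, 52, 32], [479, -331, 52, 32], [485, -331, 57, 32], [491, -331, 57, 31], [497, -331, 46, 22], [503, -331, 46, 23], [509, -331, 48, 23], [515, -331, 50, 23], [521, -330, 54, 26], [527, -331, 55, 25], [533, -331, 56, 25], [539, -330, 57, 26], [545, -331, 58, 26], [551, -330, 58, 25]]
yaw 1.8027619206316325 len 0.18891245871936402 n 2551
from hub [ 0.4764 -0.3159]
from jaws [ 0.4743 -0.3159]
20.0167
```

View pics/t2.png

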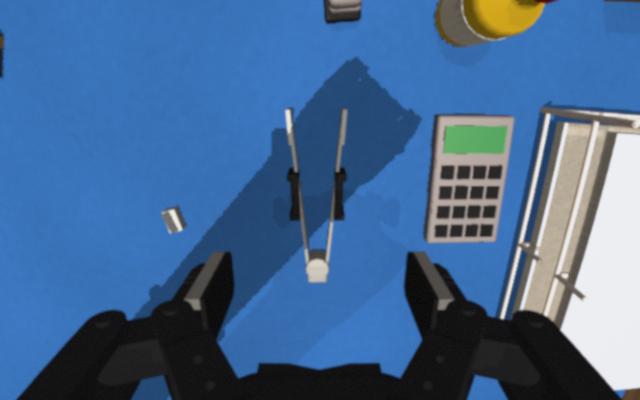

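Run:
```python
from h import *
R=down(-88.2); p=np.array([.476,-.316,.07])
set_gripper(.075,effort=40); move_to(p,R)
p[2]=.03; move_straight(p,feed=.15)
p[2]=-.001; hit=move_straight(p,feed=.05,contact_N=6); s=sense(); print(hit,s['tool_pos'],s['wrist_force'])
set_gripper(.047); s=sense(); print(s['grip_width'],s['grip_force'],s['wrist_force'],s['tool_pos'])
p[2]=.13; move_straight(p,feed=.12); dwell(.1); s=sense(); print(s['grip_width'],s['grip_force'],s['wrist_force'],s['moment'],s['time_s'])
im=grab('wrist'); cv2.imwrite('pics/t3.png',im['frame'][:,:,::-1]); tongs_fit(im,1.8,zb=.131,c0=p[:2])
```

```text
False [ 0.47598664 -0.31615274 -0.00099648] [-0.81465785 -0.71676845 -0.69597415]
0.04714832649690071 8.5270357131958 [0.64565819 0.61392164 6.42707562] [ 4.76674903e-01 -3.16408434e-01 -4.09534039e-05]
0.047313551669461495 7.217998579144478 [-0.51120024 -0.71061879 -1.74285474] [ 0.03774585 -0.00858536  0.0200184 ] 23.8083
rows [[421, -333, 24, 150], [427, -333, 30, 151], [433, -333, 30, 151], [439, -333, 51, 160], [445, -333, 51, 161], [451, -333, 46, 169], [457, -333, 46, 167], [463, -333, 46, 161], [469, -333, 46, 161], [475, -333, 47, 161], [481, -333, 51, 161], [487, -333, 51, 161], [493, -333, 39, 152], [499, -333, 40, 151], [505, -333, 40, 151], [511, -333, 41, 151], [517, -333, 45, 155], [523, -333, 46, 155], [529, -333, 47, 154], [535, -333, 47, 155], [541, -333, 48, 155], [547, -333, 48, 155]]
yaw 2.0034741364400404 len 0.12516853888823087 n 13348
from hub [ 0.5392 -0.314 ]
from jaws [ 0.4735 -0.3163]
```

View pics/t3.png

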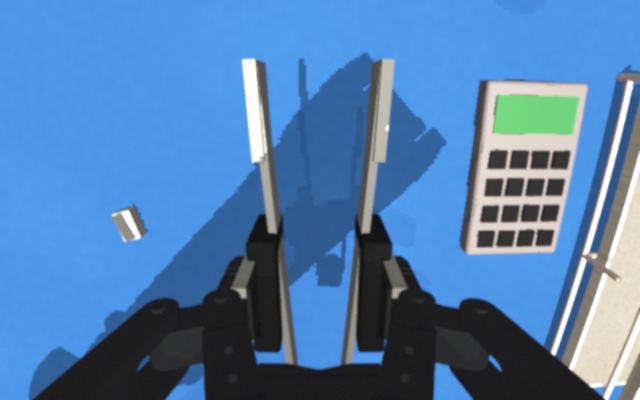

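The tongs are held level, with their axis along the tool. I'll hover over the battery and check alignment before descending.

Run:
```python
from h import *
R=down(-101.8); u=np.array([np.cos(np.radians(-11.6)),np.sin(np.radians(-11.6))]); v=np.array([-u[1],u[0]])
p=np.r_[np.array([.6143,.0336])-.068*u,.12]
move_to(p,R); dwell(.15)
im,o=look(['battery'],'b1'); 
if 'battery' in o:
    d=o['battery'][0]-p[:2]; print('battery in tongs frame',d@u,d@v)
tongs_fit(im,-11.6,zb=.12,c0=p[:2]); print('tcp along',p[:2]@u,p[:2]@v); s=sense(); print(s['time_s'],s['grip_width'])
```

```text
battery 0.8 [ 95. 314.] 2693 z 0.018 c [0.614  0.0334] wh 45.9 26.6 a -12.2
battery in tongs frame 0.06775795668352799 -0.00020657689779589558
rows [[482, 156, 23, 139], [488, 156, 29, 142], [494, 156, 30, 142], [500, 156, 50, 151], [506, 156, 51, 152], [512, 156, 46, 152], [518, 156, 47, 160], [524, 156, 46, 152], [530, 156, 46, 152], [536, 156, 47, 152], [542, 156, 49, 152], [548, 156, 51, 152], [554, 156, 39, 143], [560, 156, 40, 143], [566, 156, 40, 143], [572, 156, 41, 143], [578, 156, 45, 146], [584, 156, 46, 146], [590, 156, 47, 146], [596, 156, 47, 146], [602, 156, 48, 146], [608, 156, 48, 146], [614, 156, 49, 146]]
yaw -11.801031434910382 len 0.12629568013361847 n 13878
from hub [0.6091 0.0322]
from jaws [0.5458 0.0455]
tcp along 0.5269968576783726 0.15643589534650407
25.7917 0.0469080721398398
```

View pics/b1.png

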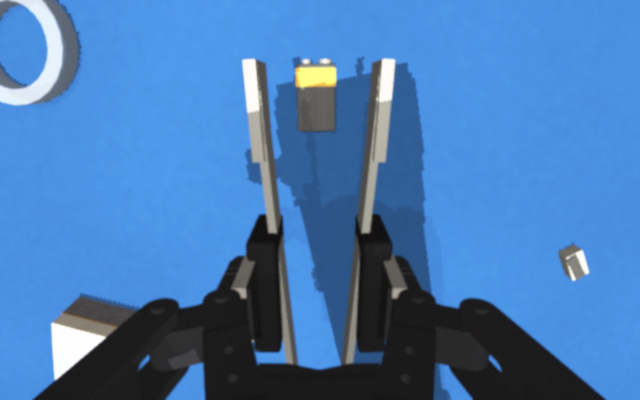

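Run:
```python
from h import *
p=np.array(sense()['tool_pos']); 
p[2]=.04; move_straight(p,feed=.15); dwell(.1)
p[2]=.0045; hit=move_straight(p,feed=.05,contact_N=5); print(hit,sense()['tool_pos'][2])
if not hit:
    set_gripper(.030,effort=45); s=sense(); print(s['grip_width'],s['grip_force'],s['wrist_force']); dwell(.2)
    p[2]=.185; move_straight(p,feed=.10); dwell(.2); s=sense(); print(s['tool_pos'],s['grip_width'],s['grip_force'],s['time_s'])
im,_=look(['battery'],'b2')
sc=grab('scene'); 
for o in trace('scene','battery')[:1]: P=cloud(sc,o['pixels']); print(o['conf'],np.percentile(P,[5,50,95],axis=0).round(3).tolist())
cv2.imwrite('pics/fin.png',np.vstack([cv2.resize(im['frame'],(480,300)),cv2.resize(sc['frame'],(480,300))])[:,:,::-1])
```

```text
False 0.0046445789419375
0.04067589123710364 45.230979323387146 [-0.30278778 -0.05442544  0.20881458]
[0.54760587 0.04682087 0.18471706] 0.04023430653251411 45.452542304992676 30.0083
battery 0.85 [106. 319.] 9108 z 0.1974 c [0.6136 0.033 ] wh 46.1 26.7 a -10.9
0.7 [[0.594, 0.022, 0.184], [0.624, 0.033, 0.197], [0.637, 0.042, 0.199]]
```

View pics/fin.png

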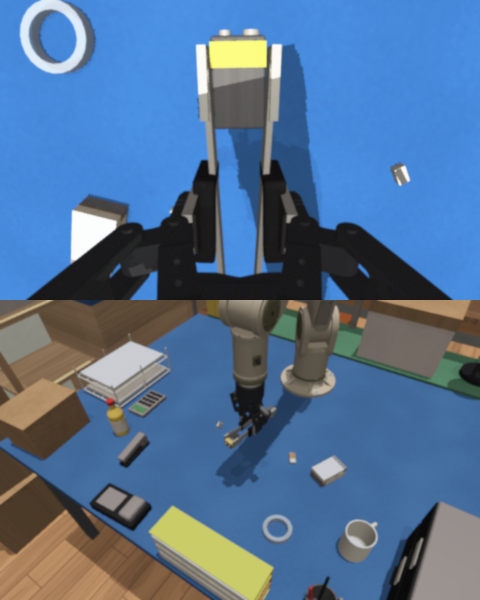

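The battery is clamped in the tongs with its top at 0.197 m, so its underside is about 18 cm above the desk. Everything else is where it was.

```bash
python3 -c "
from rig import *
print(sign_off())"
```

```text
the job is handed in; nothing more can be done
None
```

The thin notepad is stacked flush on the thick one (within about 1 mm), the battery is held about 18 cm above the desk in the tongs, never touched by the gripper, and the job is handed in after about 30 s of the 61 s allowed.

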